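Wedge the rocking power supply

ROBOT

A 6-joint arm with a two-finger parallel gripper is mounted at the origin on a cart in front of the work surface, level with it; the furniture and walls round the work are solid. World frame = base frame: x ahead of the robot, y to its left, z up, the work surface at z = 0. Lengths are in m, angles in degrees, forces in N, time in s.
With the tool pointing down it reaches from about 0.35 to 0.875 m from the base axis. Payload 4.2 kg.
Tool frame: the origin (TCP) lies at the very end of the fingers, on their centre line; the grasp point (between the pads) lies env.grip_point_offset behind it (env.grip_point_offset is the distance from the TCP to the grasp point, in m); z points along the fingers, y is the line along which they close (so a half turn about z gives the same grasp; the last joint's range is limited). The gripper opens to 85 mm and grips with 20 to 120 N. Pads are 22 mm wide; open, the fingers measure 114 mm over their backs; the gripper's body (76 mm by 85 mm) begins 54 mm behind the grasp point. The pads swing forward as they close: fully open they stand 13 mm farther back than shut.
Start: joints at [-55.199, 22.042, 0.453, 0, -68.411, -14.817], TCP at [0.214, -0.587, 0.231] pointing down, gripper open.
Joint ranges: [-179.83, 179.83], [-69.29, 118.12], [-61.27, 80.66], [-181.25, 117.63], [-171.15, -9.14], [-177.46, 177.46]. Speed limits (degrees/s): [159.86, 159.86, 180, 180, 180, 180].

INTERFACE

Orientations are given as [roll, pitch, yaw] about the fixed x, y, z axes, in that order (R = Rz(yaw) Ry(pitch) Rx(roll)).
In Python, from rig import env, viewer, ticket gives the robot as it stands.
- The arm moves only by the tool drive_tool, never from a script. Its argument "motion" is a list of rows, each a list of 2 entries, a list of its own where there are three numbers: the shift along the tool's x, y, z in units of 30 mm (1.0 is 30 mm), then the turn about the tool's z in units of 8 degrees (1.0 is 8 degrees). In form: [[[x, y, z], roll], ...]. A call has 1 to 8 rows; each row is the pose to reach, as a shift and turn from the pose commanded when the call began, along the tool's axes at that moment; what a row does not reach only later rows make up. A row lasts 1/10 s, in which the tool goes at most 50 mm and 8.59 degrees, less where a joint would pass 70% of its speed; a pose out of reach is approached as far as the arm can. A call with a gripper value outside its range is refused whole. "claw" is the opening, from 0 (shut) to 1 (fully open), set as the call begins (left out, the last holds). The fingers move at their own pace and stop on an object; "squeeze" is the grip in N (left out, the last holds). Time passes only in rows, so rows that repeat a pose let the fingers close. It gives the time, the measured TCP pose, the force, the opening and the grip force at its end, in the units of the state.
- env.state(): the state, without advancing time (a new reading comes with each control period).
- viewer.snapshot(name): name is "side" or "top"; returns a dict with "pixels" (400x640x3 uint8, blue, green, red), "range_z" (400x640 float32, m along the optical axis (not along the pixel's ray), 0 where there is no reading), "mtx" (3x3 intrinsics, pixels), "camera_from_world" (4x4, takes a point from world to camera coordinates). Camera axes: x right, y down, z forward; pixel columns grow to the right and rows downward; lengths in m; the calibration is good to about 2 mm. A picture is of the moment at which its call begins.
- ticket.sign_off(): hands the job in; it is judged then, once.
The state is a dict: "time_s": time; "joint_pos": joint angles; "qvel": joint speeds; "effort": joint torques, N m; "tool_pos": TCP position; "ee_rot": TCP orientation; "contact_force": force on the tool from outside, world axes, zero at the start; "wrist_torque": the same for the moment, N m; "width": finger opening in m; "finger_force": force on a finger pad.
Only numpy, scipy, OpenCV 4.12 (cv2) and the standard library are available. Lean on these libraries where they do the work, as an engineer would, in place of code of your own. Each camera call takes 0.05 s, during which the arm holds its last target. There are 200 camera calls.

TASK

The bench power supply rocks because the seized levelling foot at its near left corner does not reach the bench. With the fingertips, push the wooden wedge along the bench, thin end first, under that foot until it is snug and the case no longer rocks, but do not jack the corner up. Then test it by touch: press down firmly for a moment on top of the case right above that foot, where it must not give, and take the hand away. Nothing is to be lifted or carried, the case must stay where it stands, and the other things on the bench are left alone.

Things in the scene. Friction and masses are not known exactly. Their poses are not given: they have to be found in the camera images.
- power_supply: Loose bench power supply, about 3 kg: cream case 240 wide (y), 220 deep (x), flat top at z = 105, underside at z = 20, on four domed rubber feet 22 in diameter, centred at x = +-92, y = +-100. Origin: on the bench under its middle. x points from its dark front panel to its back, y to its left, z up. It stands level on three feet; the near left one (x = -92, y = +100) is short.
- short_foot (a point): Point at bench height straight below the middle of the short foot (in the case's frame x = -92, y = +100, z = 0; 18 behind the front panel). The foot's underside hangs 3.5 to 7 mm above it, differently each time. It is firm: it neither turns nor gives.
- corner_top (a point): Point on the flat top of the case right above the short foot, z = 105: press here to test. The weight lies a little to the back right: unwedged, 1.5 to 4 N here tip the case about the diagonal of its near right and far left feet until the short foot lands, and it tips back when released. Wedged, a press of 5 to 15 N sinks it less than 1 mm.
- wedge: Loose plain wooden wedge, about 50 g, 100 long (x), 40 wide (y), lying flat, slope up. Origin: middle of its underside. x points along it to the thin end: 1.6 thick at x = +50, rising evenly (1 in 7) to 16 at x = -50. It starts in front of the short foot, thin end roughly towards it, but turned and off to one side, its thin end clear of the case.
- thick_end (a point): Middle of the wedge's thick end (in its frame x = -50, y = 0, z = 8), a flat upright face 40 wide and 16 high, to be pushed on. Free, the wedge slides at under 1 N; once it meets the foot the push rises steeply, to some 5 to 9 N when snug; above some 12 to 30 N (it varies) it starts to lift the corner. It stays put when let go.
- marker: Marker pen 106 long, 12 thick, lying; loose bystander. Origin: under its middle.
- wood_plug: Lying wooden plug, a cylinder 58 long and 30 in diameter; loose bystander. Origin: under its middle.
- shaft_collar: White shaft collar, a ring 39 in diameter and 21 high; loose bystander. Origin: middle of its underside.
- hex_key: Small hex key 48 x 18 x 4, lying; loose bystander. Origin: under its middle.
- vial_0: Clear vial with a black cap, 22 in diameter and 52 high, upright; loose bystander. Origin: middle of its underside.
There are look-alikes about, which are no part of the job. What is meant by the wedge is not green, and is the larger of those in its own colour.

How it is judged (in metres and radians):
On the way, in this order (a step that is already met when the one before it is completed fails the run):
1. the wedge's thin end is under the short foot (x of short_foot in the frame of wedge between -0.03 and 0.044 m and y of short_foot in the frame of wedge between -0.02 and 0.02 m), for 0.1 s.
2. with the wedge under the short foot, the fingertips press the top of the case above that foot with more than 5 N, and the case stays level to 0.007 rad (all of step 1 and contact force between the fingers and power_supply above 5 N and horizontal distance between the grasp point and corner_top below 0.035 m and z of the grasp point in the frame of power_supply above 0.1 m and angle between power_supply's own z axis and vertical below 0.007 rad), for 0.3 s.
At the end, for the whole second after the job is handed in: The wedge lies flat with its slope under the short foot and carries load (more than 0.2 N), the foot's middle is within 20 mm of the wedge's centre line and at least 6 mm behind its thin edge; the case stands level to 0.005 rad (not jacked up), within 15 mm of where it stood; all is at rest (all of step 1 and contact force between wedge and power_supply above 0.2 N and angle between power_supply's own z axis and vertical below 0.005 rad and angle between wedge's own z axis and vertical below 0.03 rad and distance of power_supply from where it was at the start of the episode below 0.015 m and linear speed of each of power_supply, wedge below 0.01 m/s); the robot touches nothing.
It fails at once if the wedge was lifted or tipped up (height (world z) of wedge above 0.01 m or angle between wedge's own z axis and vertical above 0.3 rad).
It fails at once if the power supply was lifted, tipped or shoved along (height (world z) of power_supply above 0.008 m or angle between power_supply's own z axis and vertical above 0.09 rad or distance of power_supply from where it was at the start of the episode above 0.03 m).
It fails at once if another thing on the bench was disturbed (distance of any of marker, wood_plug, shaft_collar, hex_key, vial_0 from where it was at the start of the episode above 0.02 m).
It also fails if it takes over 56 s, if anything falls off the work surface, if the arm or the gripper's body presses on something with over 40 N, if the wrist force passes 120 N, or if a joint passes its speed limit or range.

## Working session

There is one attempt and no reset: what is moved stays moved. The work goes in short steps, Python scripts to look and compute and a tool call to move; the robot and the scene stay as the last step left them, time stands still between calls to the robot, and variables do not carry over. Pictures are saved under pics/ and viewed, at most 10 in all, crops included, and the job is handed in when it is done.

Besides the shell and the picture viewer there is one more tool, called after "Request:" by a JSON object that holds its "method" and its "body", one argument or row to a line. drive_tool: Moves the arm, as the interface text tells. Its arguments: {"type":"object","properties":{"motion":{"type":"array"},"claw":{"type":"number"},"squeeze":{"type":"number"}},"required":["motion"]}

```bash
ls; mkdir -p pics
python3 - <<'E'
from rig import env, viewer, ticket
import cv2,numpy as np,pickle
d={n:viewer.snapshot(n) for n in("top","side")}
pickle.dump(d,open("s0.pkl","wb"))
for n in d: cv2.imwrite(f"pics/{n}0.png",d[n]["pixels"]); print(n,d[n]["mtx"].tolist(),d[n]["camera_from_world"].round(3).tolist())
print(env.state(),env.grip_point_offset)
E
```

```text
pics
top [[481.51377315556465, 0.0, 313.2537947638794], [0.0, 481.51377315556465, 202.30688417606427], [0.0, 0.0, 1.0]] [[-0.009, -1.0, -0.005, 0.167], [-0.998, 0.009, -0.066, 0.524], [0.066, 0.004, -0.998, 1.546], [0.0, 0.0, 0.0, 1.0]]
side [[362.53419725554045, 0.0, 322.02789670186553], [0.0, 362.53419725554045, 201.96833757472805], [0.0, 0.0, 1.0]] [[0.989, -0.146, 0.001, -0.508], [-0.073, -0.505, -0.86, 0.196], [0.126, 0.851, -0.51, 0.698], [0.0, 0.0, 0.0, 1.0]]
{'time_s': 0.1, 'joint_pos': array([-5.51991966e+01,  2.20874691e+01,  3.87281021e-01, -2.47395760e-02,
       -6.84094817e+01, -1.48168262e+01]), 'qvel': array([-0.00763803, -0.1227431 ,  0.1234367 ,  0.070666  ,  0.07348185,
        0.04253712]), 'effort': array([ 2.27269520e-04, -3.93320346e+01,  1.88930190e+01,  4.19795126e+00,
       -2.58536878e-03,  2.13551566e-06]), 'tool_pos': array([ 0.21344187, -0.58687867,  0.23031848]), 'ee_rot': array([ 1.79888097e+02, -5.82427476e-03, -1.60025143e+02]), 'contact_force': array([ 0.57234685, -0.64876106, -0.11420884]), 'wrist_torque': array([ 0.04826658, -0.00488308,  0.00946694]), 'finger_force': 0.0, 'width': 0.08548063230905306} 0.0187
```

View pics/top0.png

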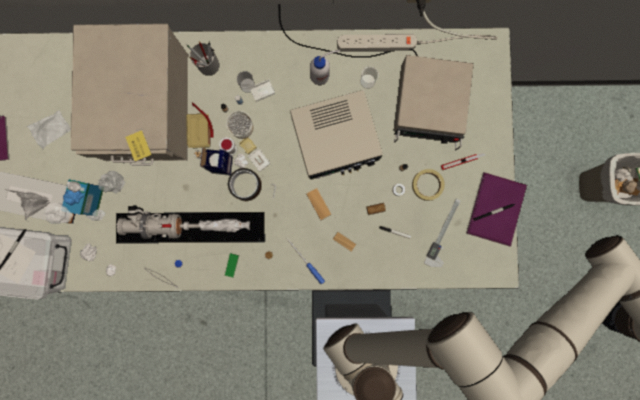

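View pics/side0.png

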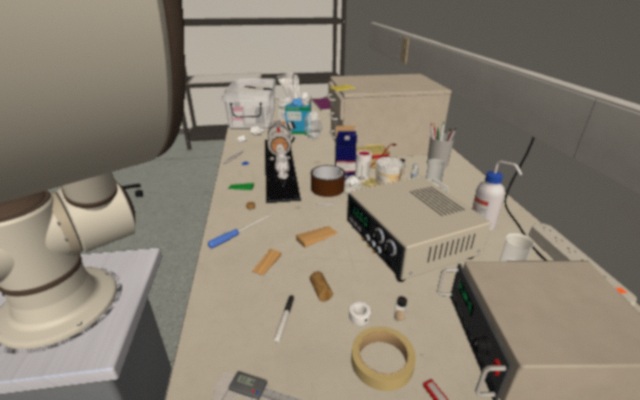

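The top view shows the case with vents at about (336,135), its near left corner near (307,175). The wedge-like things are tan at (318,205), a smaller tan one at (344,241) and a green one at (232,265). The larger tan one at (318,205) fits the description, so I'll confirm it in a crop and measure it.

```bash
cat > h.py <<'E'
import cv2,numpy as np
def ray(s,uv,z):
    """pixels -> world points on plane height z (scalar or per-point)"""
    uv=np.atleast_2d(uv).astype(float);T=s["camera_from_world"];R=T[:3,:3];c=-R.T@T[:3,3]
    d=np.c_[uv,np.ones(len(uv))]@np.linalg.inv(s["mtx"]).T@R
    return c+d*((z-c[2])/d[:,2])[:,None]
def cloud(s):
    z=s["range_z"];v,u=np.indices(z.shape);T=s["camera_from_world"];R=T[:3,:3]
    p=np.stack([u,v,np.ones_like(u)],-1)@np.linalg.inv(s["mtx"]).T*z[...,None]
    return (p-T[:3,3])@R
def proj(s,P):
    P=np.atleast_2d(P);T=s["camera_from_world"];q=(P@T[:3,:3].T+T[:3,3])@s["mtx"].T
    return q[:,:2]/q[:,2:]
def wedge_mask(s,win):
    hsv=cv2.cvtColor(s["pixels"],cv2.COLOR_BGR2HSV);m=cv2.inRange(hsv,(5,90,110),(22,255,255))
    k=np.zeros_like(m);x0,y0,x1,y1=win;k[y0:y1,x0:x1]=m[y0:y1,x0:x1];return k
E
python3 - <<'E'
import pickle;from h import *
d=pickle.load(open("s0.pkl","rb"));t=d["top"];s=d["side"]
a=cv2.resize(t["pixels"][85:255,280:420],None,fx=3.5,fy=3.5,interpolation=cv2.INTER_CUBIC)
b=cv2.resize(s["pixels"][170:290,200:500],None,fx=1,fy=1)
cv2.imwrite("pics/crop.png",a)
C=cloud(t)
for n,w in(("big",(300,182,335,225)),("small",(328,228,362,256))):
    m=wedge_mask(t,w);c=max(cv2.findContours(m,0,1)[0],key=cv2.contourArea)
    box=cv2.boxPoints(cv2.minAreaRect(c));print(n,cv2.contourArea(c),box.round(1).tolist());print(ray(t,box,.008).round(4).tolist())
    P=C[m>0];P=P[abs(P[:,2])<.05];mu=P.mean(0);_,_,V=np.linalg.svd(P[:,:2]-mu[:2]);ax=V[0];q=(P[:,:2]-mu[:2])@ax
    print(mu,ax,np.polyfit(q,P[:,2],1),q.min(),q.max())
# case top
m=((C[...,2]>.095)&(C[...,2]<.115)).astype(np.uint8)*255
k=np.zeros_like(m);k[85:185,285:388]=m[85:185,285:388]
k=cv2.morphologyEx(k,cv2.MORPH_OPEN,np.ones((5,5)))
c=max(cv2.findContours(k,0,1)[0],key=cv2.contourArea);r=cv2.minAreaRect(c);box=cv2.boxPoints(r);print("case",box.tolist());W=ray(t,box,.105);print(W.round(4).tolist(),np.linalg.norm(np.diff(W,axis=0),axis=1),np.median(C[k>0][:,2]))
E
```

```text
big 319.5 [[305.79998779296875, 193.3000030517578], [316.1000061035156, 187.60000610351562], [330.70001220703125, 213.8000030517578], [320.3999938964844, 219.5]]
[[0.5559, 0.1862, 0.008], [0.5743, 0.1525, 0.008], [0.4879, 0.1057, 0.008], [0.4696, 0.1394, 0.008]]
[0.52159257 0.14577558 0.00955941] [-0.88283823 -0.46967718] [0.15208774 0.00955941] -0.05028932690663475 0.04896395108058415
small 161.5 [[332.6000061035156, 238.5], [337.3999938964844, 231.5], [355.5, 244.0], [350.6000061035156, 251.0]]
[[0.4077, 0.1005, 0.008], [0.4302, 0.0845, 0.008], [0.3892, 0.0265, 0.008], [0.3668, 0.0425, 0.008]]
[0.39844851 0.06328714 0.00740357] [-0.55893347 -0.8292125 ] [-0.14598329  0.00740357] -0.03594863569512705 0.03650972662170165
case [[289.45068359375, 109.93574523925781], [364.0787353515625, 88.94659423828125], [383.1131591796875, 156.6244354248047], [308.485107421875, 177.61358642578125]]
[[0.8079, 0.2331, 0.105], [0.8717, 0.0005, 0.105], [0.6588, -0.0548, 0.105], [0.596, 0.1758, 0.105]] [0.24124685 0.21995962 0.23895646] 0.10501690738283108
```

View pics/crop.png

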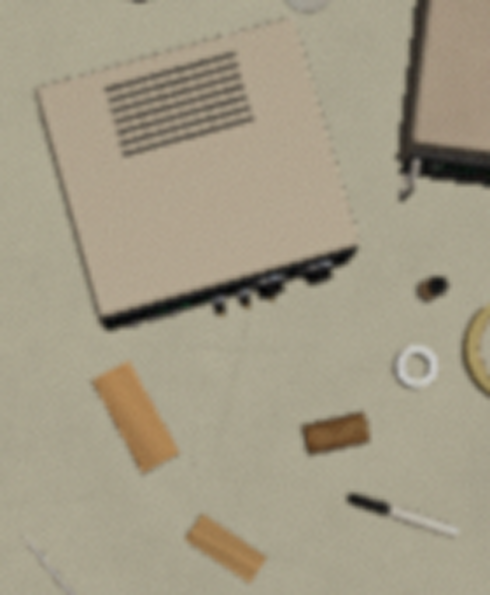

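The crop shows the larger tan block at (135,415), its thin end pointing up towards the case corner at (105,320). The smaller tan block is at (225,548). The depth slope of about 0.15 confirms the thin end is on the case side. So the wedge is the one at (318,205) in the top view: centre (0.522, 0.146), yaw 28°. The short foot is at about (0.619, 0.1615) and the case yaw is 15°. The plan is to nudge the wedge's left side to turn it into line, then push it with the shut fingers.

Request:
{"method": "drive_tool", "body": {
  "motion": [
    [[-1.2,1.3,0],0],
    [[-2.4,2.7,0],0],
    [[-3.6,4.1,0],0],
    [[-4.8,5.5,0],0],
    [[-6,6.9,0],0],
    [[-7.2,8.3,0],0],
    [[-8.4,9.7,0],0],
    [[-9,10.4,0],0]
  ],
  "claw": 0
}}

```text
time_s: 0.9
tool_pos: [0.3563, -0.2117, 0.2312]
ee_rot: [180.0, 0.0, -160.0]
contact_force: [0.9, 1.0, 0.3]
width: -0.0003
finger_force: 0.0
```

Request:
{"method": "drive_tool", "body": {
  "motion": [
    [[-1,1.1,0],0],
    [[-2,2.3,0],0],
    [[-3,3.5,0],0],
    [[-4.2,4.9,0],0],
    [[-5.4,6.3,0],0],
    [[-6.6,7.7,0],0],
    [[-7.8,9.1,0],0.63],
    [[-9.28,10.8,0],0.63]
  ]
}}

```text
time_s: 1.7
tool_pos: [0.4933, 0.1517, 0.2311]
ee_rot: [-180.0, -0.0, -165.1]
contact_force: [1.4, -1.5, 0.2]
width: 0.0002
finger_force: 0.0
```

Request:
{"method": "drive_tool", "body": {
  "motion": [
    [[0,0,0],0],
    [[0,0,0],0],
    [[0,0,0],0]
  ]
}}

```text
time_s: 2.0
tool_pos: [0.4926, 0.1489, 0.2309]
ee_rot: [-180.0, -0.1, -165.1]
contact_force: [-0.8, -0.2, 0.2]
width: -0.0
finger_force: 0.0
```

Request:
{"method": "drive_tool", "body": {
  "motion": [
    [[-0.6,0.8,0],0],
    [[-1.04,1.44,0],0],
    [[-1.04,1.44,1.2],0],
    [[-1.04,1.44,2.6],0],
    [[-1.04,1.44,4],0],
    [[-1.04,1.44,5.2],0],
    [[-1.04,1.44,6],0],
    [[-1.04,1.44,6],0]
  ]
}}

```text
time_s: 2.8
tool_pos: [0.5099, 0.1964, 0.0484]
ee_rot: [-179.8, -0.4, -165.2]
contact_force: [0.7, -0.4, 0.0]
width: -0.0
finger_force: 0.0
```

Run:
```python
from rig import env, viewer
from h import *
t=viewer.snapshot("side");p=env.state()["tool_pos"];print(p,env.state()["contact_force"])
uv=proj(t,np.array([p,[.619,.1615,0],[.5216,.1458,.009]]));print(uv)
cv2.imwrite("pics/side1.png",cv2.resize(t["pixels"][150:300,230:480],None,fx=3,fy=3,interpolation=cv2.INTER_CUBIC))
```

```text
[0.51153245 0.19763091 0.05058388] [-0.08042495  0.66627569 -0.09980939]
[[309.76714351 208.16429641]
 [354.14819849 229.47850566]
 [316.64024338 233.43570351]]
```

View pics/side1.png

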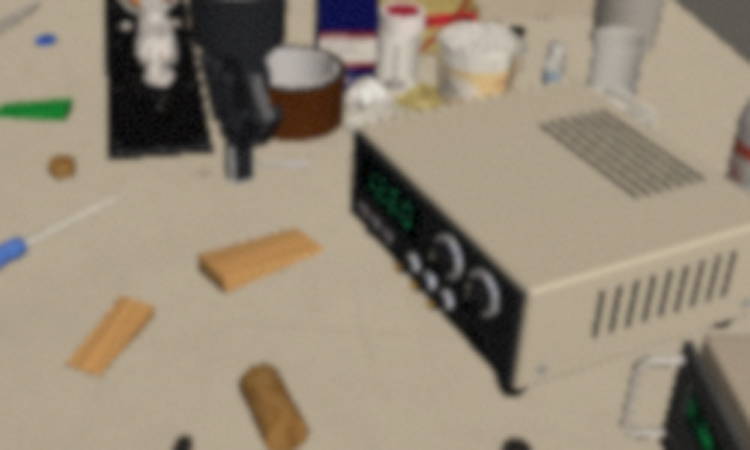

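The fingertips are at (238,175) in the crop, left of the wedge at (260,258), as predicted. A thin grey thing lies behind them at (285,163), possibly the hex key. I'll locate it before going down.

Run:
```python
import pickle;from h import *
d=pickle.load(open("s0.pkl","rb"));t=d["top"];s=d["side"]
P=ray(s,[[318,204],[333,205],[312,206]],.003);print(P,proj(t,P))
x=cv2.resize(t["pixels"][130:230,240:340],None,fx=5,fy=5,interpolation=cv2.INTER_CUBIC)
y=cv2.resize(s["pixels"][170:270,260:360],None,fx=5,fy=5,interpolation=cv2.INTER_CUBIC)
cv2.imwrite("pics/hex.png",cv2.resize(np.hstack([x,y]),(800,400)))
```

```text
[[0.54521041 0.29311578 0.003     ]
 [0.58582551 0.28174052 0.003     ]
 [0.52727766 0.2848472  0.003     ]] [[273.32681925 196.98357265]
 [276.74080916 184.62846836]
 [275.86808738 202.41339758]]
```

View pics/hex.png

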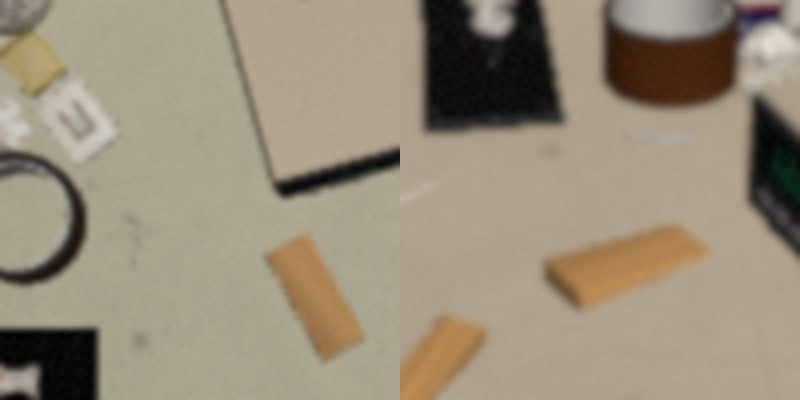

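The left half shows the hex key at (133,243), which is about (0.56, 0.285), some 90 mm from the fingers and clear. Next I go down and nudge the wedge's side.

Request:
{"method": "drive_tool", "body": {
  "motion": [
    [[0,0,0.8],0],
    [[0,0,1.55],0],
    [[0,0,1.55],0],
    [[0,-0.2,1.55],0],
    [[0,-0.4,1.55],0],
    [[0,-0.55,1.55],0],
    [[0,-0.7,1.55],0],
    [[0,-0.7,1.55],0]
  ]
}}

```text
time_s: 3.65
tool_pos: [0.518, 0.1785, 0.0054]
ee_rot: [180.0, 0.0, -165.1]
contact_force: [-0.2, 0.1, -0.6]
width: 0.0002
finger_force: 0.0
```

```bash
cat >> h.py <<'E'
def wedge(s,win=(285,165,350,230),show=None):
    m=wedge_mask(s,win);c=max(cv2.findContours(m,0,1)[0],key=cv2.contourArea)
    b=cv2.boxPoints(cv2.minAreaRect(c));W=ray(s,b,.008)[:,:2]
    e=[W[1]-W[0],W[2]-W[1]];a=max(e,key=np.linalg.norm);a=a/np.linalg.norm(a);a=a*np.sign(a[0])
    F=np.array([.619,.1615]);ctr=W.mean(0);r=F-ctr
    return ctr,np.degrees(np.arctan2(a[1],a[0])),[np.linalg.norm(x) for x in e],r@a,r@np.array([-a[1],a[0]])
E
python3 - <<'E'
from rig import env, viewer
from h import *
t=viewer.snapshot("top");st=env.state();print(st["tool_pos"],st["contact_force"]);print(wedge(t))
cv2.imwrite("pics/top2.png",cv2.resize(t["pixels"][130:240,270:390],None,fx=5,fy=5,interpolation=cv2.INTER_CUBIC))
E
```

```text
[0.5179646  0.17884608 0.00521129] [ 0.16610933 -0.44597146 -1.29620619]
(array([0.49678899, 0.13203248]), np.float64(25.913966005092476), [np.float64(0.037986402600994784), np.float64(0.04087957854379766)], np.float64(0.12280077348238576), np.float64(-0.026904183842083138))
```

Request:
{"method": "drive_tool", "body": {
  "motion": [
    [[0,-0.1,0],0],
    [[0,-0.2,0],0],
    [[0,-0.28,0],0],
    [[0,-0.28,0],0],
    [[0,0.6,0],0],
    [[0,1,-2],0],
    [[3,2,-3],0],
    [[4,3.5,-3],0]
  ]
}}

```text
time_s: 4.5
tool_pos: [0.4198, 0.2297, 0.0855]
ee_rot: [179.9, 0.1, -165.2]
contact_force: [-0.6, 1.3, 0.5]
width: 0.0001
finger_force: 0.0
```

Run:
```python
from rig import env, viewer
from h import *
t=viewer.snapshot("top");st=env.state();print(st["tool_pos"],st["contact_force"]);print(wedge(t))
cv2.imwrite("pics/top3.png",cv2.resize(t["pixels"][130:240,270:390],None,fx=5,fy=5,interpolation=cv2.INTER_CUBIC))
```

```text
[0.41418387 0.23086206 0.08619836] [-6.44274153 -0.59907029 -0.56387529]
(array([0.52182486, 0.1397296 ]), np.float64(24.35712655732417), [np.float64(0.038570450758850856), np.float64(0.09802887349627293)], np.float64(0.09750443501061173), np.float64(-0.02024457600255356))
```

View pics/top3.png

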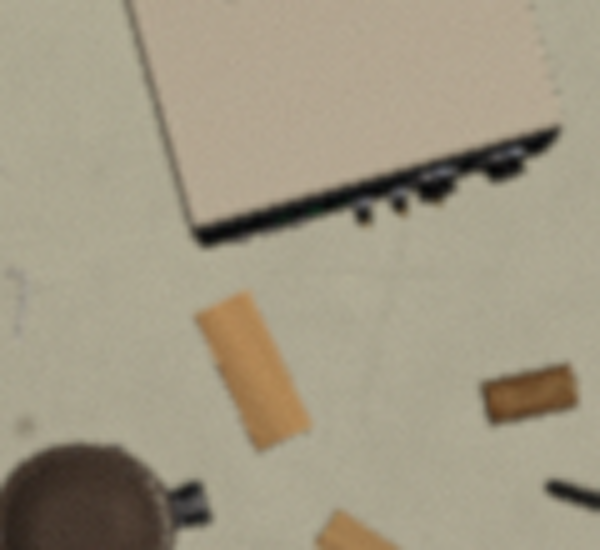

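The wedge at crop (253,370) has turned to about 24°, with its centre of mass nearly in line with the foot. The fingers are clear at (190,503). Pushing on the thick end with the fingers set to 15° will square it up as it slides.

Request:
{"method": "drive_tool", "body": {
  "motion": [
    [[0,-1.3,0],0],
    [[0,-2.6,0],0],
    [[0,-3.85,0],0],
    [[0,-3.85,0],0],
    [[0,-3.85,1.2],0],
    [[0,-3.85,2.2],0],
    [[0,-3.85,2.7],0],
    [[0,-3.85,2.7],0]
  ]
}}

```text
time_s: 5.35
tool_pos: [0.4492, 0.1179, 0.0016]
ee_rot: [-179.9, -0.2, -165.0]
contact_force: [-0.2, 0.1, 0.3]
width: 0.0001
finger_force: 0.0
```

Request:
{"method": "drive_tool", "body": {
  "motion": [
    [[0,0.1,-0.08],0],
    [[-0.2,0.1,-0.08],0],
    [[-0.4,0.1,-0.08],0],
    [[-0.6,0.1,-0.08],0],
    [[-0.75,0.1,-0.08],0],
    [[-0.9,0.1,-0.08],0],
    [[-1,0.1,-0.08],0],
    [[-1,0.1,-0.08],0]
  ]
}}

```text
time_s: 6.15
tool_pos: [0.4785, 0.1287, 0.0055]
ee_rot: [180.0, 0.0, -165.1]
contact_force: [0.0, 0.2, 0.9]
width: -0.0
finger_force: 0.0
```

Request:
{"method": "drive_tool", "body": {
  "motion": [
    [[0.3,0,0],0],
    [[1,0,-1],0],
    [[2,0,-3],0],
    [[3,0,-4],0],
    [[4,0,-5],0],
    [[4,0,-5],0]
  ]
}}

```text
time_s: 6.75
tool_pos: [0.3601, 0.097, 0.1596]
ee_rot: [179.8, 0.5, -165.0]
contact_force: [0.2, 0.6, -0.3]
width: -0.0002
finger_force: 0.0
```

```bash
cat > look.py <<'E'
from rig import env, viewer
from h import *
import sys
t=viewer.snapshot("top");st=env.state();print(st["tool_pos"],st["contact_force"]);print(wedge(t))
cv2.imwrite(f"pics/{sys.argv[1]}.png",cv2.resize(t["pixels"][130:240,270:390],None,fx=5,fy=5,interpolation=cv2.INTER_CUBIC))
E
python3 look.py top4
```

```text
[0.36086876 0.09743647 0.15791624] [-0.28139878 -0.22976033 -0.34417024]
(array([0.5394011, 0.1411296]), np.float64(21.131960897517214), [np.float64(0.03893971029727173), np.float64(0.09795281004693146)], np.float64(0.08158995356788289), np.float64(-0.009696227088092441))
```

Request:
{"method": "drive_tool", "body": {
  "motion": [
    [[-1,0,1],0],
    [[-2,0,2.3],0],
    [[-3,0,3.6],0],
    [[-3.4,0,4.6],0],
    [[-3.5,0,5],0],
    [[-3.7,0,5],0],
    [[-4,0,5],0],
    [[-4,0,5],0]
  ]
}}

```text
time_s: 7.6
tool_pos: [0.4799, 0.1297, 0.0071]
ee_rot: [179.9, 0.2, -165.0]
contact_force: [-0.3, 0.3, -0.1]
width: -0.0004
finger_force: 0.0
```

Request:
{"method": "drive_tool", "body": {
  "motion": [
    [[-0.2,0,0],0],
    [[-0.4,0,0],0],
    [[-0.6,0,0],0],
    [[-0.8,0,0],0],
    [[-1,0,0],0],
    [[-1,0,0],0]
  ]
}}

```text
time_s: 8.2
tool_pos: [0.5081, 0.1368, 0.0055]
ee_rot: [180.0, 0.1, -165.1]
contact_force: [-0.6, -0.3, 0.6]
width: -0.0004
finger_force: 0.0
```

Request:
{"method": "drive_tool", "body": {
  "motion": [
    [[0.3,0,0],0],
    [[1,0,-1],0],
    [[2,0,-3],0],
    [[3,0,-4],0],
    [[4,0,-5],0],
    [[4,0,-5],0]
  ]
}}

```text
time_s: 8.8
tool_pos: [0.389, 0.1048, 0.1595]
ee_rot: [179.8, 0.4, -165.0]
contact_force: [0.1, -0.2, 0.7]
width: 0.0001
finger_force: 0.0
```

```bash
python3 look.py top5
```

```text
[0.38975504 0.10513044 0.15788812] [-0.13566981 -0.01199913  0.92877472]
(array([0.56402014, 0.1424835 ]), np.float64(14.585882336262786), [np.float64(0.03853220840545602), np.float64(0.08610527943542352)], np.float64(0.057996867977278876), np.float64(0.0045579901435207305))
```

View pics/top5.png

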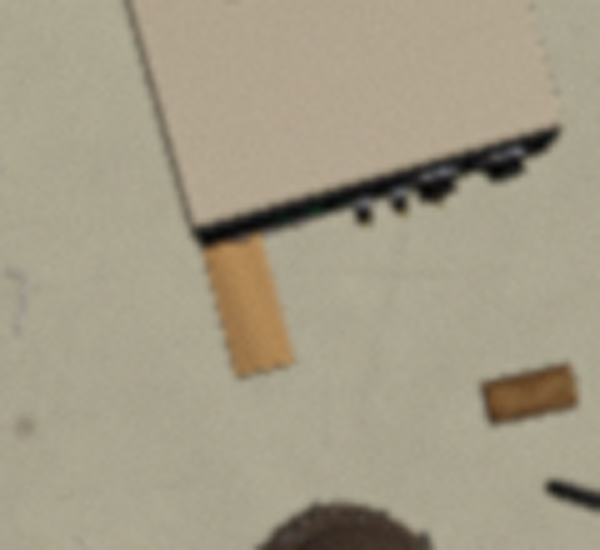

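The wedge at crop (250,305) is square to the case at 14.6°. Its thin end is just under the front edge and about 4.6 mm to the right of the foot line, which is fine. I carry on pushing.

Request:
{"method": "drive_tool", "body": {
  "motion": [
    [[-1,0,1],0],
    [[-2,0,2.3],0],
    [[-3,0,3.6],0],
    [[-3.4,0,4.6],0],
    [[-3.5,0,5],0],
    [[-3.7,0,5],0],
    [[-4,0,5],0],
    [[-4,0,5],0]
  ]
}}

```text
time_s: 9.65
tool_pos: [0.5089, 0.1374, 0.0071]
ee_rot: [179.9, 0.2, -165.0]
contact_force: [0.0, -0.1, 0.6]
width: -0.0
finger_force: 0.0
```

Request:
{"method": "drive_tool", "body": {
  "motion": [
    [[-0.1,0,0],0],
    [[-0.2,0,0],0],
    [[-0.3,0,0],0],
    [[-0.4,0,0],0],
    [[-0.4,0,0],0]
  ]
}}

```text
time_s: 10.15
tool_pos: [0.5191, 0.1397, 0.0057]
ee_rot: [180.0, 0.0, -165.1]
contact_force: [0.0, -0.0, 0.3]
width: 0.0002
finger_force: 0.0
```

Request:
{"method": "drive_tool", "body": {
  "motion": [
    [[-0.06,0,0],0],
    [[-0.12,0,0],0],
    [[-0.12,0,0],0]
  ]
}}

```text
time_s: 10.45
tool_pos: [0.5223, 0.1405, 0.0054]
ee_rot: [-180.0, 0.0, -165.1]
contact_force: [0.1, 0.6, 0.2]
width: -0.0
finger_force: 0.0
```

Request:
{"method": "drive_tool", "body": {
  "motion": [
    [[-0.04,0,0],0],
    [[-0.08,0,0],0],
    [[-0.08,0,0],0]
  ]
}}

```text
time_s: 10.75
tool_pos: [0.5246, 0.1411, 0.0055]
ee_rot: [180.0, 0.0, -165.1]
contact_force: [-0.1, -0.4, 0.0]
width: -0.0001
finger_force: 0.0
```

Request:
{"method": "drive_tool", "body": {
  "motion": [
    [[-0.04,0,0],0],
    [[-0.08,0,0],0],
    [[-0.08,0,0],0]
  ]
}}

```text
time_s: 11.05
tool_pos: [0.527, 0.1417, 0.0055]
ee_rot: [180.0, 0.0, -165.1]
contact_force: [0.2, 0.1, -0.4]
width: 0.0002
finger_force: 0.0
```

Request:
{"method": "drive_tool", "body": {
  "motion": [
    [[-0.04,0,0],0],
    [[-0.08,0,0],0],
    [[-0.08,0,0],0]
  ]
}}

```text
time_s: 11.35
tool_pos: [0.5293, 0.1423, 0.0055]
ee_rot: [180.0, 0.0, -165.1]
contact_force: [0.6, -0.8, 0.2]
width: -0.0003
finger_force: 0.0
```

Request:
{"method": "drive_tool", "body": {
  "motion": [
    [[-0.04,0,0],0],
    [[-0.08,0,0],0],
    [[-0.08,0,0],0]
  ]
}}

```text
time_s: 11.65
tool_pos: [0.5316, 0.143, 0.0055]
ee_rot: [180.0, 0.0, -165.1]
contact_force: [-0.5, 0.4, 0.5]
width: -0.0
finger_force: 0.0
```

Request:
{"method": "drive_tool", "body": {
  "motion": [
    [[-0.03,0,0],0],
    [[-0.06,0,0],0],
    [[-0.06,0,0],0]
  ]
}}

```text
time_s: 11.95
tool_pos: [0.5333, 0.1434, 0.0055]
ee_rot: [180.0, 0.0, -165.1]
contact_force: [-1.1, -0.4, 0.2]
width: 0.0002
finger_force: 0.0
```

Request:
{"method": "drive_tool", "body": {
  "motion": [
    [[-0.03,0,0],0],
    [[-0.06,0,0],0],
    [[-0.06,0,0],0]
  ]
}}

```text
time_s: 12.25
tool_pos: [0.535, 0.1438, 0.0055]
ee_rot: [180.0, 0.0, -165.1]
contact_force: [-1.2, 0.5, -1.2]
width: -0.0001
finger_force: 0.0
```

Request:
{"method": "drive_tool", "body": {
  "motion": [
    [[-0.03,0,0],0],
    [[-0.03,0,0],0],
    [[-0.03,0,0],0]
  ]
}}

```text
time_s: 12.55
tool_pos: [0.5358, 0.1441, 0.0055]
ee_rot: [180.0, 0.0, -165.1]
contact_force: [0.4, -0.3, -0.3]
width: -0.0001
finger_force: 0.0
```

Request:
{"method": "drive_tool", "body": {
  "motion": [
    [[-0.03,0,0],0],
    [[-0.03,0,0],0],
    [[-0.03,0,0],0]
  ]
}}

```text
time_s: 12.85
tool_pos: [0.5367, 0.1443, 0.0055]
ee_rot: [180.0, 0.0, -165.1]
contact_force: [0.0, -0.6, -0.2]
width: 0.0001
finger_force: 0.0
```

Request:
{"method": "drive_tool", "body": {
  "motion": [
    [[-0.04,0,0],0],
    [[-0.04,0,0],0],
    [[-0.04,0,0],0]
  ]
}}

```text
time_s: 13.15
tool_pos: [0.5376, 0.1444, 0.0055]
ee_rot: [-180.0, -0.0, -165.1]
contact_force: [-2.0, 0.0, 0.3]
width: 0.0001
finger_force: 0.3
```

Request:
{"method": "drive_tool", "body": {
  "motion": [
    [[-0.04,0,0],0],
    [[-0.04,0,0],0],
    [[-0.04,0,0],0]
  ]
}}

```text
time_s: 13.45
tool_pos: [0.5384, 0.1445, 0.0054]
ee_rot: [-180.0, -0.1, -165.1]
contact_force: [-1.7, -0.4, 1.5]
width: -0.0
finger_force: 1.2
```

Request:
{"method": "drive_tool", "body": {
  "motion": [
    [[-0.04,0,0],0],
    [[-0.04,0,0],0],
    [[-0.04,0,0],0]
  ]
}}

```text
time_s: 13.75
tool_pos: [0.5393, 0.1448, 0.0054]
ee_rot: [-180.0, -0.1, -165.1]
contact_force: [-4.7, -1.6, 2.6]
width: 0.0003
finger_force: 2.2
```

Request:
{"method": "drive_tool", "body": {
  "motion": [
    [[-0.03,0,0],0],
    [[-0.03,0,0],0],
    [[-0.03,0,0],0]
  ]
}}

```text
time_s: 14.05
tool_pos: [0.5399, 0.1449, 0.0053]
ee_rot: [-180.0, -0.1, -165.1]
contact_force: [-5.9, -1.8, 3.4]
width: 0.0
finger_force: 2.7
```

Request:
{"method": "drive_tool", "body": {
  "motion": [
    [[0,0,0],0]
  ]
}}

```text
time_s: 14.15
tool_pos: [0.54, 0.1449, 0.0053]
ee_rot: [-180.0, -0.1, -165.1]
contact_force: [-5.4, -1.4, 3.5]
width: 0.0002
finger_force: 2.7
```

Request:
{"method": "drive_tool", "body": {
  "motion": [
    [[-0.04,0,0],0],
    [[-0.04,0,0],0],
    [[-0.04,0,0],0]
  ]
}}

```text
time_s: 14.45
tool_pos: [0.5406, 0.1449, 0.0052]
ee_rot: [-180.0, -0.2, -165.1]
contact_force: [-5.9, -1.1, 4.0]
width: 0.0002
finger_force: 3.1
```

Request:
{"method": "drive_tool", "body": {
  "motion": [
    [[-0.04,0,0],0],
    [[-0.04,0,0],0],
    [[-0.04,0,0],0]
  ]
}}

```text
time_s: 14.75
tool_pos: [0.541, 0.1449, 0.0051]
ee_rot: [-179.9, -0.3, -165.1]
contact_force: [-7.9, -1.7, 5.5]
width: -0.0
finger_force: 3.8
```

Request:
{"method": "drive_tool", "body": {
  "motion": [
    [[0.3,0,0],0],
    [[1,0,-1],0],
    [[2,0,-3],0],
    [[3,0,-4],0],
    [[4,0,-5],0],
    [[4,0,-5],0]
  ]
}}

```text
time_s: 15.35
tool_pos: [0.4277, 0.1159, 0.1607]
ee_rot: [179.8, 0.7, -165.0]
contact_force: [0.9, 0.7, 0.7]
width: -0.0002
finger_force: 0.0
```

```bash
python3 look.py top6
python3 - <<'E'
from rig import viewer
from h import *
t=viewer.snapshot("top");C=cloud(t);m=(abs(C[...,2]-.105)<.01);k=np.zeros(m.shape,np.uint8);k[85:185,285:388]=m[85:185,285:388]*255
k=cv2.morphologyEx(k,cv2.MORPH_OPEN,np.ones((5,5)));W=ray(t,cv2.boxPoints(cv2.minAreaRect(max(cv2.findContours(k,0,1)[0],key=cv2.contourArea))),.105);print(W.round(4).tolist())
P=C[cv2.erode(k,np.ones((5,5)))>0];print(np.linalg.lstsq(np.c_[P[:,:2],np.ones(len(P))],P[:,2],rcond=None)[0])
E
```

```text
[0.42822943 0.11612316 0.15894432] [ 0.55520668  0.4021492  -0.26234235]
(array([0.58009406, 0.14555304]), np.float64(13.369214724476665), [np.float64(0.038167705483557426), np.float64(0.05342938995434872)], np.float64(0.04153893807970402), np.float64(0.006518763595530496))
[[0.8081, 0.2332, 0.105], [0.872, 0.0004, 0.105], [0.6581, -0.055, 0.105], [0.5953, 0.1756, 0.105]]
[ 0.00025681 -0.00078066  0.10510984]
```

The case hasn't moved and is level. The foot sits at about x = +18 and y = +6.5 mm in the wedge's frame. Next is the press test.

Request:
{"method": "drive_tool", "body": {
  "motion": [
    [[-1.4,0,0],0],
    [[-2.8,-0.1,0],0],
    [[-4.2,-0.1,0],0],
    [[-5.4,-0.17,0],0],
    [[-6.54,-0.17,0],0],
    [[-6.54,-0.17,0.7],0],
    [[-6.54,-0.17,1.4],0],
    [[-6.54,-0.17,1.4],0]
  ]
}}

```text
time_s: 16.25
tool_pos: [0.6168, 0.1598, 0.1074]
ee_rot: [-179.9, -0.5, -165.1]
contact_force: [-0.6, -0.7, -1.0]
width: 0.0001
finger_force: 0.0
```

Request:
{"method": "drive_tool", "body": {
  "motion": [
    [[0,0,0.1],0],
    [[0,0,0.2],0],
    [[0,0,0.2],0]
  ]
}}

```text
time_s: 16.55
tool_pos: [0.6186, 0.1609, 0.1079]
ee_rot: [180.0, 0.1, -165.1]
contact_force: [0.2, -0.2, 0.8]
width: 0.0001
finger_force: 0.0
```

Request:
{"method": "drive_tool", "body": {
  "motion": [
    [[0,0,0.05],0],
    [[0,0,0.1],0],
    [[0,0,0.1],0]
  ]
}}

```text
time_s: 16.85
tool_pos: [0.6181, 0.1608, 0.1047]
ee_rot: [180.0, 0.0, -165.1]
contact_force: [0.7, -0.1, -0.1]
width: 0.0002
finger_force: 0.0
```

Request:
{"method": "drive_tool", "body": {
  "motion": [
    [[0,0,0.04],0],
    [[0,0,0.04],0],
    [[0,0,0.04],0]
  ]
}}

```text
time_s: 17.15
tool_pos: [0.6183, 0.1608, 0.1045]
ee_rot: [-180.0, 0.0, -165.0]
contact_force: [-2.8, 0.6, 6.0]
width: -0.0
finger_force: 2.7
```

Request:
{"method": "drive_tool", "body": {
  "motion": [
    [[0,0,0.03],0],
    [[0,0,0.03],0],
    [[0,0,0.03],0],
    [[0,0,0.03],0],
    [[0,0,0.03],0],
    [[0,0,0.03],0]
  ]
}}

```text
time_s: 17.75
tool_pos: [0.6183, 0.1609, 0.1044]
ee_rot: [-180.0, 0.1, -165.0]
contact_force: [-3.7, -0.6, 8.5]
width: 0.0002
finger_force: 4.3
```

Request:
{"method": "drive_tool", "body": {
  "motion": [
    [[0,0,0.02],0],
    [[0,0,0.02],0],
    [[0,0,0.02],0],
    [[0,0,0.02],0]
  ]
}}

```text
time_s: 18.15
tool_pos: [0.6183, 0.1609, 0.1043]
ee_rot: [-180.0, 0.1, -165.0]
contact_force: [-5.3, 0.2, 10.1]
width: -0.0001
finger_force: 5.4
```

Request:
{"method": "drive_tool", "body": {
  "motion": [
    [[0,0,-0.3],0],
    [[0,0,-1],0],
    [[0,0,-2],0],
    [[2,0,-2.5],0],
    [[3.5,0,-3],0],
    [[5,0,-3],0],
    [[6,0,-3],0],
    [[6,0,-3],0]
  ]
}}

```text
time_s: 18.95
tool_pos: [0.4404, 0.1127, 0.1923]
ee_rot: [179.9, -0.0, -165.0]
contact_force: [1.3, 0.4, 0.6]
width: -0.0002
finger_force: 0.0
```

```bash
python3 look.py top7
```

```text
[0.44297964 0.11382112 0.19265571] [1.24004852 0.4989827  0.22927236]
(array([0.58009406, 0.14555314]), np.float64(13.369214953082345), [np.float64(0.03816770546980679), np.float64(0.053429390024316514)], np.float64(0.041538914066229275), np.float64(0.006518666452288639))
```

View pics/top7.png

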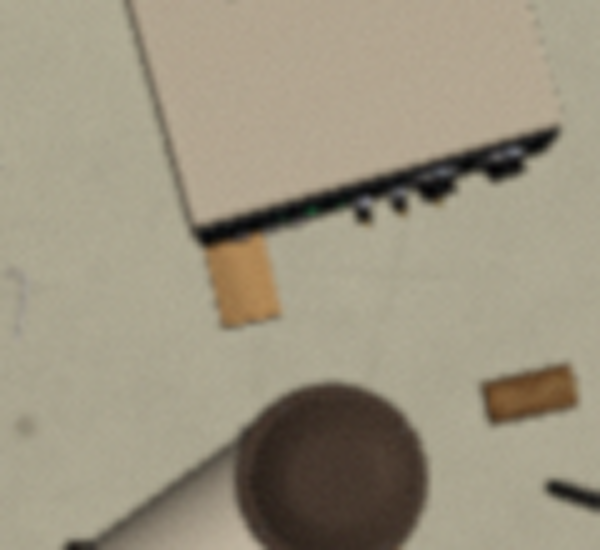

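The wedge at crop (245,283) sits snug under the near left corner at (205,238). Nothing else has moved, and the hand is clear at (330,480). I'm handing it in.

```bash
python3 -c "
from rig import ticket
print(ticket.sign_off())"
```

```text
the job is handed in; nothing more can be done
None
```

The wedge is snug under the short foot (last push about 8 N), the corner held firm under a 10 N press with the case level and unmoved, the hand is clear, and the job is handed in; the sign-off gave no verdict.

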